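# Hold the light-angle gauge at the raking angle

## Robot

A 6-joint arm with a two-finger parallel gripper is mounted at the origin on the work surface. World frame = base frame: x ahead of the robot, y to its left, z up, the work surface at z = 0. Lengths are in m, angles in degrees, forces in N, time in s.
With the tool pointing down it reaches from about 0.325 to 0.85 m from the base axis. Payload 15.5 kg.
Tool frame: the origin (TCP) lies midway between the tips of the shut fingers; the grasp point (between the pads) lies 19 mm behind it; y points along the fingers, x is the direction in which the jaws open and shut, and the axes are right-handed (so a half turn about y gives the same grasp; the last joint's range is limited). The gripper opens to 91 mm and grips with 3 to 60 N. Pads are 32 mm wide; open, the fingers measure 118 mm over their backs; the gripper's body (76 mm by 178 mm) begins 60 mm behind the grasp point.
Start: joints at [-71.534, 28.281, 77.091, -0, 74.628, -5.472], TCP at [0.254, -0.571, 0.214] pointing down, gripper open.
Joint ranges: [-166.48, 166.48], [-47.26, 123.95], [12.59, 153.08], [-70.14, 250.14], [6.76, 159.57], [-176.63, 176.63]. Speed limits (degrees/s): [108.29, 108.29, 147.25, 172.46, 172.46, 172.46].

## Interface

Orientations are given as a 3x3 rotation matrix whose columns are the frame's x, y, z axes.
In Python, from bench import ctrl gives the robot as it stands. The module is installed in compiled form; this text tells all that it offers. Calls block until the motion is done:
- ctrl.goto(position, orientation): joint-space move of the TCP to a pose.
- ctrl.move_l(position, vel=0.15, ori=None, contact_N=None): straight line of the TCP; ori=None keeps the orientation; vel is the mean speed in m/s. With contact_N (N) it stops when the force on the tool has changed by that much, and returns True; else False.
- ctrl.movej(angles): joint-space move.
- ctrl.command_gripper(opening): opening from 0.0 (shut) to 1.0 (fully open); the grip force is fixed at half the most; returns when the fingers have stopped.
- ctrl.sleep(seconds).
- ctrl.ik(position, orientation): joint angles nearest the present ones, or None.
- ctrl.read_camera(name): name is "side" or "top"; returns the picture (400x640x3 uint8, blue, green, red); there is no depth.
- ctrl.camera_params(name): a dict with "fx", "fy", "cx", "cy" (pixels), "pose" (4x4, takes a point from camera to world coordinates). Camera axes: x right, y up, looking along -z (the intrinsics and any distortion apply to the point x, -y, -z); pixel columns grow to the right and rows downward; lengths in m; the calibration is good to about 2 mm. A picture is of the moment at which its call begins. camera_params takes no time and is no camera call.
A pose or a line that the arm cannot do raises ctrl.MotionError and nothing moves.
- ctrl.sign_off(): hands the job in, once; it reports no verdict.
Readings, each from a call of its own:
- ctrl.current_t(): time.
- ctrl.current_q(): joint angles.
- ctrl.current_dq(): joint speeds.
- ctrl.current_effort(): joint torques, N m.
- ctrl.current_tool_pos(): TCP position.
- ctrl.current_eef_rot(): TCP orientation.
- ctrl.current_contact_force(): force on the tool from outside, world axes, zero at the start.
- ctrl.current_wrist_torque(): the same for the moment, N m.
- ctrl.current_grip_width(): opening from 0.0 (shut) to 1.0 (fully open).
Only numpy, scipy, OpenCV 4.12 (cv2) and the standard library are available. Lean on these libraries where they do the work, as an engineer would, in place of code of your own. Each camera call takes 0.05 s, during which the arm holds its last target. There are 200 camera calls.

## Task

Take the round light-angle gauge by its black grip out of its blue stand and lower its blade into the gap of the wooden block, midway along at the white lines, until it rests on the brass stud at the bottom. Rock the gauge along the gap until its swinging black pointer settles on the red index, and finish while holding it there for the raking-light photograph: still gripped, still, and still resting on the stud. Leave the grey weight, the jar and the painted panel where they are.

Things in the scene. Friction and masses are not known exactly. Their poses are not given: they have to be found in the camera images.
- gauge: Angle gauge, loose, about 0.2 kg, 174 mm high, upright in the stand (may lean 3 degrees). Origin at the very bottom of the blade; z up, x square to the dial, y across in the dial's plane. Steel blade 5 mm thick (x), 26 mm wide (y), with a half-round end of radius 13 mm; dial 8 mm thick, radius 46 mm about (0, 0, 94 mm), both faces alike; black grip on top.
- grip (a point): Centre of the gauge's black grip, a block 16 mm thick (x), 36 mm wide (y) and 34 mm high (z), 157 mm above the bottom of the blade. Axes as the gauge's. Pinch it across its 16 mm thickness from above.
- blade_end (a point): Centre of the half-round end of the blade, 13 mm above its very bottom and midway in thickness, so it stays 13 mm from whatever the blade end rests on at any rock angle. Axes as the gauge's.
- pointer (a joint): Angle (rad) of the black pointer, a free pendulum on the dial: it comes to hang straight down, swinging about 2 times a second, settled in 1 to 2 s. 0 along the gauge's centre line (gauge upright); positive when its tip is on the gauge's +y side, as when the gauge is rocked by that angle about its own -x axis (grip going to its +y side).
- index (a joint): Angle of the red index on the dial, same zero and direction as the pointer. Set differently each time, between 0.17 and 0.38 rad, and stiff: it stays put.
- pointer_tip (a point): Tip of the black pointer, 38 mm from the pivot; the pivot is the centre of the dial, 94 mm above the bottom of the blade.
- index_tip (a point): The point of the red index at the same 38 mm radius; the pointer is on the index when the two tips coincide.
- stand: Blue parking stand, fixed, 60 x 80 mm and 48 mm high, origin under its centre. The gauge's blade stands in a pocket 6.6 mm (x) by 26.5 mm (y), whose floor is 12 mm above the table: the gauge must be lifted 36 mm to leave it.
- block: Wooden stud block, fixed, 53 mm (x) by 90 mm (y), 58 mm high, origin under its centre. A gap 9 mm wide, open at both ends, runs along y through its middle; the gap's upper edges are rounded (8 mm). White lines on top and sides mark the middle of its length. It may stand left or right of the robot's centre.
- seat (a point): Top of the brass stud in the middle of the block's gap, 30 mm above the table, 28 mm below the block's top. Axes as the block's: x across the gap, y along it. The stud's top slopes about 5 degrees, rising towards +y. The gauge seats with blade_end about 13 mm above this point.
- weight: Grey weight, loose, 50 x 80 x 45 mm, origin under its centre. Leave alone.
- jar: Small amber jar with a blue cap, loose, 48 mm across, 65 mm high, origin under its centre. Leave alone.
- panel: Small painted wooden panel lying flat, loose, 120 x 160 x 15 mm, origin under its centre. Leave alone.
Things that resemble listed ones, but are neither listed nor needed, are in the scene too. Leave any pink, purple or turquoise look-alike of the stand alone.

How it is judged:
By the outcome, as a careful person would: the job done as asked, in the order asked, and still so for the second after the job is handed in, while the arm keeps its last pose, push and grip.
It also fails if it takes over 51 s, if anything falls off the work surface, if the arm or the gripper's body presses on something with over 40 N, if the wrist force passes 120 N, or if a joint passes its speed limit or range.

## Working session

There is one attempt and no reset: what is moved stays moved. The work goes in short steps, each a Python script; the robot and the scene stay as the last script left them, time stands still between calls to the robot, and variables do not carry over. Pictures are saved under pics/ and viewed, about 8 in all and at most 12, crops included, and the job is handed in when it is done.

```bash
mkdir -p pics
python3 - <<'E'
from bench import ctrl
import cv2,numpy as np
np.set_printoptions(precision=4,suppress=True)
for n in("top","side"):
    cv2.imwrite(f"pics/{n}0.png",ctrl.read_camera(n)); print(n,ctrl.camera_params(n))
print(ctrl.current_t(),ctrl.current_eef_rot())
E
```

```text
top {'fx': 511.9209814446528, 'fy': 511.9209814446528, 'cx': 321.6747368424424, 'cy': 188.78270293432536, 'pose': array([[ 0.0078,  0.9953, -0.0964,  0.4639],
       [-0.9997,  0.01  ,  0.0228, -0.0288],
       [ 0.0237,  0.0962,  0.9951,  1.2281],
       [ 0.    ,  0.    ,  0.    ,  1.    ]])}
side {'fx': 506.09739601240005, 'fy': 506.09739601240005, 'cx': 310.8199120609573, 'cy': 197.27479188626762, 'pose': array([[-0.9835,  0.0849, -0.1598,  0.3591],
       [-0.1808, -0.499 ,  0.8476,  0.954 ],
       [-0.0077,  0.8624,  0.5061,  0.7252],
       [ 0.    ,  0.    ,  0.    ,  1.    ]])}
0.1 [[ 0.4057 -0.0004  0.914 ]
 [-0.914   0.001   0.4057]
 [-0.0011 -1.      0.0001]]
```

View pics/top0.png

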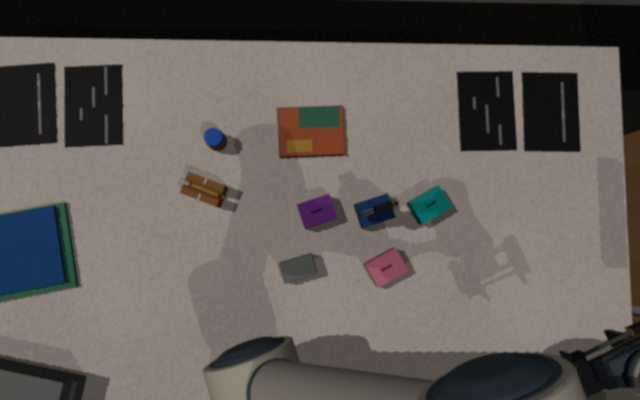

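View pics/side0.png

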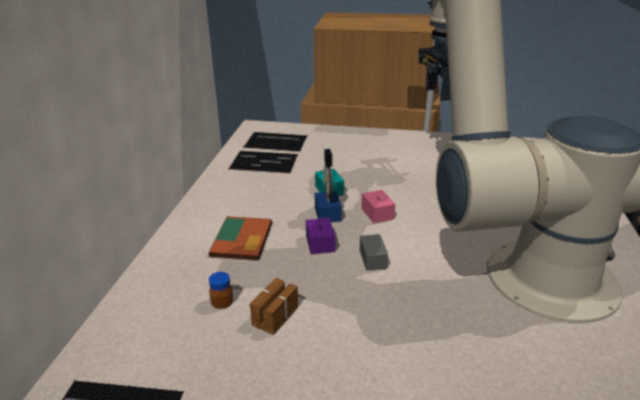

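```bash
cat > h.py <<'E'
from bench import ctrl
import cv2,numpy as np
np.set_printoptions(precision=4,suppress=True)
def ray(n,u,v):
    p=ctrl.camera_params(n);d=np.array([(u-p['cx'])/p['fx'],-(v-p['cy'])/p['fy'],-1.])
    T=np.array(p['pose']);return T[:3,3],T[:3,:3]@d
def onz(n,u,v,z):
    o,d=ray(n,u,v);return o+d*(z-o[2])/d[2]
def proj(n,P):
    p=ctrl.camera_params(n);T=np.array(p['pose']);c=T[:3,:3].T@(np.asarray(P)-T[:3,3])
    return np.array([p['cx']+p['fx']*c[0]/-c[2],p['cy']+p['fy']*c[1]/c[2]])
def tri(a,b):
    A=[];B=[]
    for n,u,v in(a,b):
        o,d=ray(n,u,v);d/=np.linalg.norm(d);M=np.eye(3)-np.outer(d,d);A.append(M);B.append(M@o)
    return np.linalg.lstsq(np.vstack(A),np.hstack(B),rcond=None)[0]
def crop(im,x,y,w,h,s): return cv2.resize(im[y:y+h,x:x+w],(w*s,h*s),interpolation=cv2.INTER_CUBIC)
def comp(im,u,v):
    print(np.array([u,v]))
E
python3 - <<'E'
from h import *
t=cv2.imread("pics/top0.png");s=cv2.imread("pics/side0.png")
a=np.hstack([crop(t,350,180,50,50,8),crop(t,175,160,50,50,8)]);a=cv2.resize(a,(800,400))
b=np.hstack([crop(s,305,145,50,80,4),crop(s,240,270,75,80,4)])
c=np.zeros((560+160,800,3),np.uint8)
cv2.imwrite("pics/ctop.png",a)
d=np.hstack([crop(s,305,145,50,80,7),crop(s,245,275,60,60,7)[:560] if 0 else cv2.copyMakeBorder(crop(s,245,275,60,60,7),0,140,0,0,0)])
cv2.imwrite("pics/cside.png",d)
# blobs
for n,im in(("top",t),("side",s)):
    hsv=cv2.cvtColor(im,cv2.COLOR_BGR2HSV)
    for nm,lo,hi,roi in(("blue",(100,120,40),(125,255,255),(305,185,90,50) if n=="side" else(345,185,60,50)),("wood",(8,120,60),(25,255,255),(240,270,65,70) if n=="side" else(175,165,55,50))):
        x,y,w,h=roi;m=np.zeros(im.shape[:2],np.uint8);m[y:y+h,x:x+w]=cv2.inRange(hsv,lo,hi)[y:y+h,x:x+w]
        c=np.vstack(cv2.findContours(m,cv2.RETR_EXTERNAL,cv2.CHAIN_APPROX_NONE)[0])
        print(n,nm,(m>0).sum(),cv2.boundingRect(c),cv2.minAreaRect(c))
E
```

```text
top blue 418 (355, 195, 39, 33) ((374.55255126953125, 210.6651153564453), (24.126344680786133, 34.60852813720703), 72.34988403320312)
top wood 782 (181, 173, 44, 33) ((203.78082275390625, 189.4178009033203), (42.485939025878906, 21.7696533203125), 20.556045532226562)
side blue 566 (316, 192, 25, 29) ((328.0, 206.0), (28.0, 24.0), 90.0)
side wood 1342 (251, 279, 46, 55) ((274.04998779296875, 304.6500244140625), (36.556053161621094, 57.06980514526367), 41.82017135620117)
```

View pics/ctop.png

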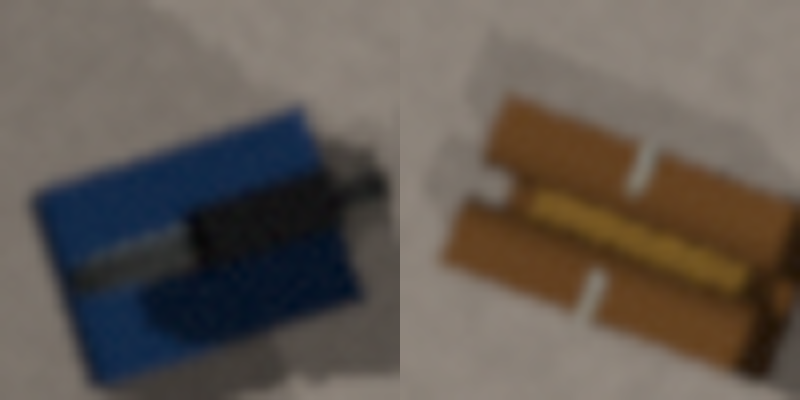

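View pics/cside.png

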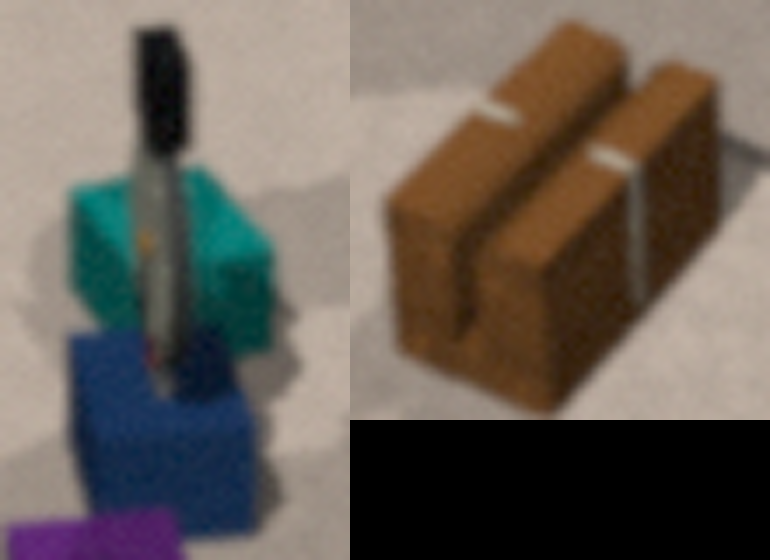

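Run:
```python
from h import *
T=lambda x,y,z:onz("top",350+x/8,180+y/8,z)
B=lambda x,y,z:onz("top",175+(x-400)/8,160+y/8,z)
S=lambda x,y,z:onz("side",305+x/7,145+y/7,z)
Q=lambda x,y,z:onz("side",245+(x-350)/7,275+y/7,z)
st=[T(*p,.048) for p in((35,195),(298,107),(360,298),(98,385))]
print("stand",np.mean(st,0),[np.degrees(np.arctan2(*(st[i]-st[j])[1::-1])) for i,j in((0,1),(3,2),(0,3),(1,2))],[np.linalg.norm(st[i]-st[(i+1)%4]) for i in range(4)])
g=tri(("top",350+265/8,180+217/8),("side",305+162/7,145+90/7));print("grip tri",g,"T@.157+.012",T(265,217,.169),S(162,90,.169))
gt=[T(*p,.18) for p in((192,228),(330,183))];print("grip yaw",np.degrees(np.arctan2(*(gt[0]-gt[1])[1::-1])))
bt=[B(*p,.058) for p in((507,93),(795,200),(740,368),(443,262))]
print("block",np.mean(bt,0),B(617.5,232,.058),[np.degrees(np.arctan2(*(bt[i]-bt[j])[1::-1])) for i,j in((0,1),(3,2),(0,3),(1,2))],[np.linalg.norm(bt[i]-bt[(i+1)%4]) for i in range(4)])
bs=[B(530,205,.03),B(750,278,.03)];print("brass yaw",np.degrees(np.arctan2(*(bs[0]-bs[1])[1::-1])),np.mean(bs,0))
print("side lines",Q(495,110,.058),Q(612,157,.058),(Q(475,102,.058)+Q(635,166,.058))/2)
qt=[Q(*p,.058) for p in((388,203),(570,20),(718,72),(540,265))];print(np.mean(qt,0),[np.degrees(np.arctan2(*(qt[i]-qt[j])[1::-1])) for i,j in((0,1),(3,2))])
# rough corners of stand side top
ss=[S(*p,.048) for p in((70,340),(95,430),(250,405),(215,320))];print("stand side",np.mean(ss,0))
# sub-views: reachable view pose toward side camera
print(np.linalg.inv(np.eye(3)))
```

```text
stand [ 0.5284 -0.1791  0.048 ] [np.float64(108.98863480283582), np.float64(108.71118030353986), np.float64(18.480962441399917), np.float64(17.78836980010827)] [np.float64(0.08081946113844533), np.float64(0.05801388642706452), np.float64(0.08011567928453334), np.float64(0.05761546084353192)]
grip tri [ 0.5288 -0.1816  0.1664] T@.157+.012 [ 0.5295 -0.1811  0.169 ] [ 0.5272 -0.1764  0.169 ]
grip yaw 108.49240547863576
block [0.5745 0.2163 0.058 ] [0.574  0.2173 0.058 ] [np.float64(70.13522167700808), np.float64(70.89752862470807), np.float64(-18.754647013733326), np.float64(-16.55963841571551)] [np.float64(0.08814171498792858), np.float64(0.05034563204704037), np.float64(0.09005510616551031), np.float64(0.051469677110077196)]
brass yaw 72.1645318038998 [0.5739 0.2166 0.03  ]
side lines [0.5917 0.2118 0.058 ] [0.5545 0.2253 0.058 ] [0.5728 0.2186 0.058 ]
[0.5719 0.2197 0.058 ] [np.float64(70.0877576262558), np.float64(70.05201736980779)]
stand side [ 0.5286 -0.1825  0.048 ]
[[1. 0. 0.]
 [0. 1. 0.]
 [0. 0. 1.]]
```

```bash
cat >> h.py <<'E'
from scipy.spatial.transform import Rotation as Ro
def R(yaw,tilt=0):
    """jaw axis x at yaw (deg); tilt = rotation about the tool's x axis"""
    c,s=np.cos(np.radians(yaw)),np.sin(np.radians(yaw));x=np.array([c,s,0]);y=np.array([0,0,-1.])
    M=np.c_[x,y,np.cross(x,y)]
    return Ro.from_rotvec(np.radians(tilt)*x).as_matrix()@M
E
python3 - <<'E'
from h import *
print(ctrl.current_t())
for y in(18.7,198.7):
    print("grasp",y,[ctrl.ik([.529,-.1805,z],R(y)) for z in(.26,.156)])
for y in(-19.6,160.4): 
    for tl in(-22,0,22): print("block",y,tl,ctrl.ik([.5735,.2175,.2],R(y,tl)))
for y in(-79,101):
  for z in(.5,.57):
    for p in((.423,.615),(.40,.55)): print("view",y,z,p,ctrl.ik([*p,z],R(y)))
E
```

```text
0.1
grasp 18.7 [array([-24.9612,  20.4712,  82.809 ,  -0.    ,  76.7198, -43.6612]), array([-24.9612,  26.709 ,  90.5884,  -0.    ,  62.7026, -43.6612])]
grasp 198.7 [array([-24.9612,  20.4712,  82.809 ,  -0.    ,  76.7198, 136.3388]), array([-24.9612,  26.709 ,  90.5884,  -0.    ,  62.7026, 136.3388])]
block -19.6 -22 [ 24.1224  36.9425  66.9263 -15.7144  91.6688  45.4182]
block -19.6 0 [15.193  28.087  79.8329 -0.     72.0801 34.793 ]
block -19.6 22 [ 3.6036 23.8335 92.371  24.1831 57.1904 11.1374]
block 160.4 -22 [   3.6036   23.8335   92.371    24.1831   57.1904 -168.8626]
block 160.4 0 [  15.193    28.087    79.8329   -0.       72.0801 -145.207 ]
block 160.4 22 [  24.1224   36.9425   66.9263  -15.7144   91.6688 -134.5818]
view -79 0.5 (0.423, 0.615) [ 50.8998  37.1505  18.3764  -0.     124.473  129.8998]
view -79 0.5 (0.4, 0.55) [ 48.9449  28.1425  34.8064  -0.     117.0511 127.9449]
view -79 0.57 (0.423, 0.615) None
view -79 0.57 (0.4, 0.55) [ 48.9449  30.833   19.6551  -0.     129.5119 127.9449]
view 101 0.5 (0.423, 0.615) [ 50.8998  37.1505  18.3764  -0.     124.473  -50.1002]
view 101 0.5 (0.4, 0.55) [ 48.9449  28.1425  34.8064  -0.     117.0511 -52.0551]
view 101 0.57 (0.423, 0.615) None
view 101 0.57 (0.4, 0.55) [ 48.9449  30.833   19.6551  -0.     129.5119 -52.0551]
```

Run:
```python
from h import *
p=[.529,-.1803]
ctrl.goto([*p,.25],R(18.7));print(ctrl.current_t())
c=ctrl.move_l([*p,.156],vel=.08,contact_N=8);print(c,ctrl.current_tool_pos(),ctrl.current_t())
ctrl.command_gripper(0.0);print(ctrl.current_grip_width(),ctrl.current_grip_width()*91,ctrl.current_contact_force())
ctrl.move_l([*p,.23],vel=.06);print(ctrl.current_contact_force(),ctrl.current_grip_width(),ctrl.current_t())
```

```text
1.85
False [ 0.5293 -0.1804  0.1565] 3.175
0.1743077229780463 15.862002791002213 [-1.0057 -0.7087  0.2228]
[ 0.8957 -0.5422 -1.7449] 0.1708729289819401 5.6917
```

Run:
```python
from h import *
P=[.40,.57,.54]
ctrl.goto(P,R(101));print(ctrl.current_t());ctrl.sleep(1.5)
im=ctrl.read_camera("side");cv2.imwrite("pics/v1.png",im);print(ctrl.current_t())
u=proj("side",ctrl.current_tool_pos()-[0,0,.05]);print(u)
x,y=(u-[80,60]).astype(int);print(x,y);cv2.imwrite("pics/v1c.png",crop(im,max(x,0),max(y,0),160,120,5))
```

```text
8.5833
10.1333
[345.5943 206.0076]
265 146
```

View pics/v1c.png

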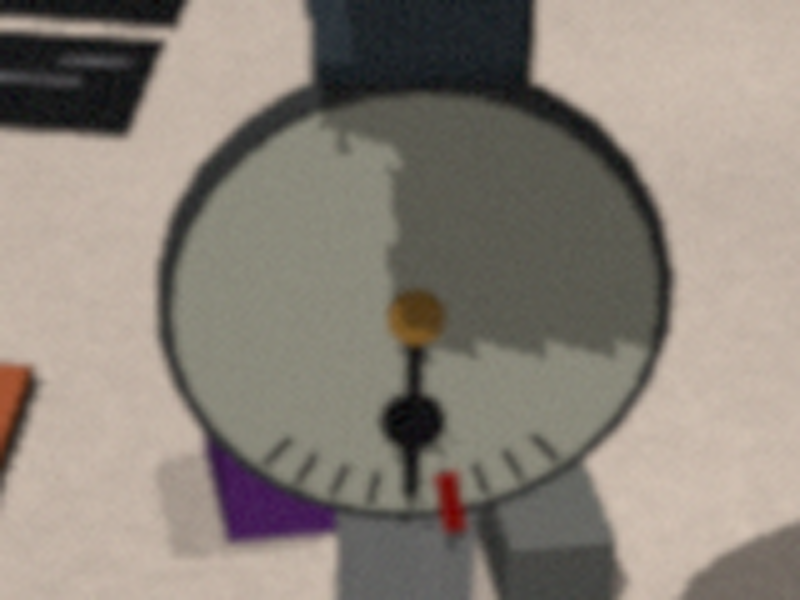

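```bash
cat >> h.py <<'E'
def dial(im,yaw,tilt,show=None):
    """index & pointer angles (deg) from a near side view; in-plane axes a=tool z side, b=gauge down"""
    M=R(yaw,tilt);n,dn,a=M[:,0],M[:,1],M[:,2];c=ctrl.current_tool_pos()+dn*.05
    n=n if n@(ray("side",0,0)[0]-c)>0 else -n;c=c+n*.0045
    def pl(u,v):
        o,d=ray("side",u,v);q=o+d*(((c-o)@n)/(d@n))-c;return np.array([q@a,q@dn])
    h=cv2.cvtColor(im,cv2.COLOR_BGR2HSV);u0=proj("side",c)
    yy,xx=np.mgrid[:400,:640];near=np.hypot(xx-u0[0],yy-u0[1])<52
    br=near&(np.hypot(xx-u0[0],yy-u0[1])<15)&(h[...,0]>10)&(h[...,0]<28)&(h[...,1]>120)
    rd=near&((h[...,0]<6)|(h[...,0]>172))&(h[...,1]>150)
    f=lambda m:np.array([pl(x,y) for y,x in np.argwhere(m)])
    pv=f(br).mean(0);ri=f(rd)-pv
    dk=near&(h[...,2]<60);D=f(dk)-pv;r=np.hypot(*D.T);ang=np.degrees(np.arctan2(D[:,0],D[:,1]))
    s=(r>.010)&(r<.026)&(abs(ang)<35)
    w=D[s].mean(0)
    i=ri.mean(0);print("pivot",pv,br.sum(),"index",np.degrees(np.arctan2(*i)),np.hypot(*i),rd.sum(),"pointer",np.degrees(np.arctan2(*w)),s.sum())
    return np.degrees(np.arctan2(*i)),np.degrees(np.arctan2(*w))
E
python3 - <<'E'
from h import *
im=cv2.imread("pics/v1.png");i,p=dial(im,101,0)
q=ctrl.current_tool_pos();M=R(101)
up=np.array([0,0,1.])
tilt=-(i-p);M2=R(101,tilt)
ctrl.move_l(q+.05*(M2[:,1]*-1-[0,0,1]),vel=.05,ori=M2)  # keep the dial centre in place
ctrl.sleep(1.5);im=ctrl.read_camera("side");cv2.imwrite("pics/v2.png",im);print(tilt,ctrl.current_t())
dial(im,101,tilt)
u=proj("side",ctrl.current_tool_pos()+M2[:,1]*.05);x,y=(u-[80,60]).astype(int);print(x,y);cv2.imwrite("pics/v2c.png",crop(im,x,y,160,120,5))
E
```

```text
pivot [0.0016 0.0008] 87 index 10.781985919269369 0.04098169972101212 41 pointer 0.346944330457914 98
-10.435041588811455 12.0583
pivot [0.0017 0.0006] 86 index 10.632867343157038 0.042409993606594136 32 pointer 10.575785037304836 96
265 146
```

View pics/v2c.png

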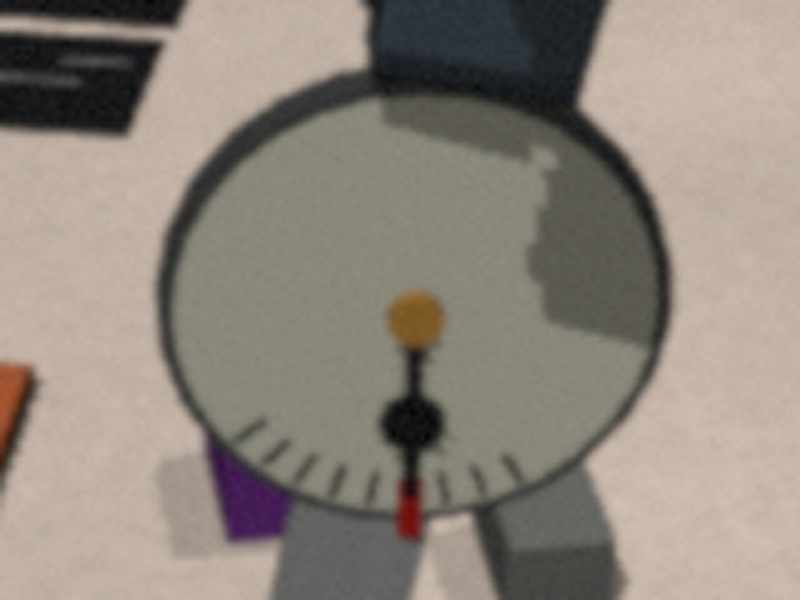

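Run:
```python
from h import *
Y=-19.6;p=np.array([.5733,.2178])
ctrl.goto([*p,.27],R(Y));print(ctrl.current_t())
ctrl.move_l([*p,.208],vel=.06);ctrl.sleep(.5)
print(ctrl.current_tool_pos(),ctrl.current_contact_force(),ctrl.current_t())
t=ctrl.read_camera("top");s=ctrl.read_camera("side");cv2.imwrite("pics/t3.png",t);cv2.imwrite("pics/s3.png",s)
c=proj("side",[*p,.075]);print(c)
print("pred blade end, pivot, grip:",[proj("side",[*p,z]) for z in(.0635,.1575,.22)],"gap mid top",proj("side",[*p,.058]))
x,y=(c-[45,65]).astype(int);print(x,y);cv2.imwrite("pics/s3c.png",crop(s,x,y,95,100,6))
```

```text
13.8
[0.5733 0.2178 0.208 ] [ 0.2702  0.7632 -1.8907] 15.4833
[273.6188 287.1065]
pred blade end, pivot, grip: [array([273.8821, 291.6347]), array([271.6346, 252.9865]), array([270.0108, 225.0624])] gap mid top [274.0069 293.7817]
228 222
```

View pics/s3c.png

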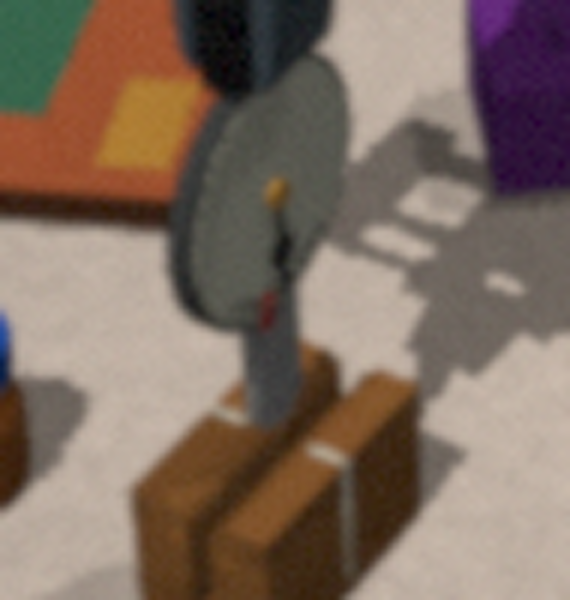

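Run:
```python
from h import *
Y=-19.6;p=np.array([.5733,.2178]);X=R(Y)[:,0]
for z in(.195,.184,.168):
    c=ctrl.move_l([*p,z],vel=.03,contact_N=4);f=ctrl.current_contact_force()
    print(z,c,ctrl.current_tool_pos(),f,"across",f@X,"along",f@R(Y)[:,2],ctrl.current_wrist_torque(),ctrl.current_t())
    if c: break
```

```text
0.195 False [0.5733 0.2178 0.1949] [-0.9252 -0.0439 -1.6474] across -0.8568678449920978 along -0.3517618252231214 [-0.0475 -0.0233  0.0108] 16.1667
0.184 False [0.5732 0.2178 0.1839] [ 0.4803  0.8577 -2.3406] across 0.16479110006146103 along 0.9690919198912279 [-0.0308 -0.0872 -0.0244] 16.6833
0.168 True [0.5736 0.2178 0.1736] [-0.7387  0.6578  6.7753] across -0.9165871065175574 along 0.37185875413066394 [-0.0325 -0.056   0.0054] 17.0917
```

Run:
```python
from h import *
Y=-19.6;q=ctrl.current_tool_pos();L=.1306;C=q+L*R(Y)[:,1]
np.save("C.npy",C)
for t in np.linspace(0,-10.44,7)[1:]:
    M=R(Y,t);ctrl.move_l(C-L*M[:,1],vel=.02,ori=M)
    f=ctrl.current_contact_force();print(round(t,2),f,"along",f@R(Y)[:,2],ctrl.current_wrist_torque()@M[:,0],ctrl.current_t())
ctrl.sleep(1.5);f=ctrl.current_contact_force();M=ctrl.current_eef_rot()
print(f,ctrl.current_tool_pos(),ctrl.current_grip_width(),np.degrees(np.arcsin(M[2,2])),ctrl.current_t())
s=ctrl.read_camera("side");cv2.imwrite("pics/s4.png",s)
cv2.imwrite("pics/s4c.png",crop(s,228,228,95,100,6))
```

```text
-1.74 [-0.3086 -2.2015  7.2038] along -2.1774319795002923 -0.8523172564100397 17.4583
-3.48 [-1.1759 -1.5852  7.4956] along -1.88782083732372 -0.508059947109609 17.8083
-5.22 [-0.3812 -1.1851  7.8567] along -1.244338051711505 -0.2956730042781054 18.1583
-6.96 [-0.0619  0.0271  8.7364] along 0.004734255087155904 0.029095110490114918 18.5083
-8.7 [ 0.4948 -1.8944  8.6992] along -1.6186403049271034 -0.6404232420531253 18.8583
-10.44 [-0.0301  0.3246  9.7999] along 0.2956950665035086 -0.3487880067398102 19.2083
[2.01   0.047  8.5616] [0.582  0.2407 0.1716] 0.1715681413976366 -10.474284208480865 20.7083
```

View pics/s4c.png

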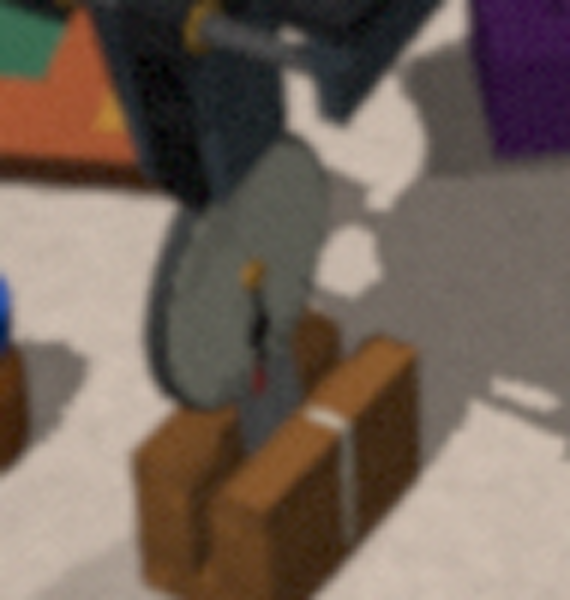

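Run:
```python
from h import *
ims=[ctrl.read_camera("side").astype(float) for _ in range(30)]
a=np.mean(ims,0).astype(np.uint8);cv2.imwrite("pics/avg.png",a)
M=ctrl.current_eef_rot();c=ctrl.current_tool_pos()+M[:,1]*.05-M[:,0]*.0045;n=M[:,0]
def pl(u,v):
    o,d=ray("side",u,v);q=o+d*(((c-o)@n)/(d@n))-c;return np.array([q@M[:,2],q@M[:,1]])
K=6;x0,y0=250,262
big=crop(a,x0,y0,40,40,K);h=cv2.cvtColor(big,cv2.COLOR_BGR2HSV)
b=big.astype(float)
sat=b[...,2]-b[...,1]                       # redness
def cen(w): 
    yy,xx=np.nonzero(w>0);ww=w[yy,xx];return (xx@ww/ww.sum()+.5)/K-.5+x0,(yy@ww/ww.sum()+.5)/K-.5+y0
wid=np.mgrid[:240,:240];Y=wid[0]/K+y0;X=wid[1]/K+x0
br=np.clip(b[...,2]-b[...,0]-25,0,None)*((np.hypot(X-270.3,Y-273.3)<4.5))
rd=np.clip(b[...,2]-b[...,1]-20,0,None)*(np.hypot(X-271,Y-291.3)<5)
dk=np.clip(75-b.max(2),0,None)*(np.hypot(X-271.2,Y-282.5)<6)
P,I,D=cen(br),cen(rd),cen(dk)
p,i,d=pl(*P),pl(*I),pl(*D);print(P,I,D,p,i-p,d-p)
print("index",np.degrees(np.arctan2(*(i-p))),"ptr",np.degrees(np.arctan2(*(d-p))))
print("pred vertical px from pivot",proj("side",c)-0,[proj("side",c-[0,0,r])-proj("side",c) for r in(.019,.041)], "meas",np.array(D)-P,np.array(I)-P)
cv2.imwrite("pics/avgc.png",crop(a,245,225,75,85,7))
print(ctrl.current_t(),ctrl.current_contact_force())
```

```text
(np.float64(269.5599783570759), np.float64(273.1690247763026)) (np.float64(270.67323000382703), np.float64(291.12960199004976)) (np.float64(271.1756216974281), np.float64(282.8379016303123)) [0.0005 0.0002] [0.0079 0.0432] [0.0015 0.0259]
index 10.42307034754145 ptr 3.2140876262147526
pred vertical px from pivot [269.6811 272.9269] [array([0.4897, 7.884 ]), array([ 1.0445, 16.8177])] meas [1.6156 9.6689] [ 1.1133 17.9606]
22.2583 [0.4305 0.3149 9.2957]
```

View pics/avgc.png

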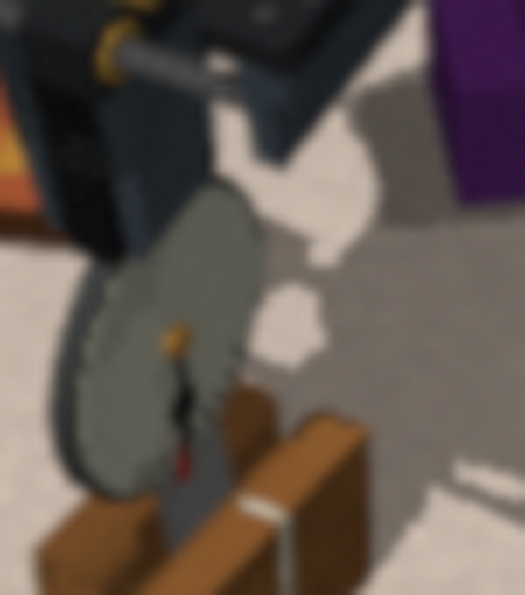

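Run:
```python
from h import *
K=6
def meas(a,tcp,M,pv,ri):
    c=tcp+M[:,1]*.05-M[:,0]*.0045;n=M[:,0]
    def pl(u,v):
        o,d=ray("side",u,v);q=o+d*(((c-o)@n)/(d@n))-c;return np.array([q@M[:,2],q@M[:,1]])
    x0,y0=int(pv[0])-20,int(pv[1])-8
    b=crop(a,x0,y0,40,40,K).astype(float);w=np.mgrid[:240,:240];Y=w[0]/K+y0;X=w[1]/K+x0
    def cen(w):
        return ((X*w).sum()/w.sum()+.5/K-.5),((Y*w).sum()/w.sum()+.5/K-.5)
    br=np.clip(b[...,2]-b[...,0]-25,0,None)*(np.hypot(X-pv[0],Y-pv[1])<4.5)
    rd=np.clip(b[...,2]-b[...,1]-20,0,None)*(np.hypot(X-ri[0],Y-ri[1])<5)
    d=pl(*cen(rd))-pl(*cen(br));print(np.degrees(np.arctan2(*d)),np.hypot(*d))
meas(cv2.imread("pics/s3.png"),np.array([.5733,.2178,.208]),R(-19.6),(274.2,253.7),(272.7,273.3))
for f in("s4","avg"): meas(cv2.imread(f"pics/{f}.png"),ctrl.current_tool_pos(),ctrl.current_eef_rot(),(270.3,273.3),(271,291.3))
print(ctrl.current_t(),abs(ctrl.current_dq()).max(),ctrl.current_contact_force())
```

```text
11.054853161245271 0.04182676462726428
10.298157698562383 0.043710664879591125
10.423070347541453 0.043903354061720704
22.2583 0.13280445541261002 [0.4305 0.3149 9.2957]
```

Run:
```python
from h import *
print(ctrl.current_contact_force(),ctrl.current_grip_width(),ctrl.current_tool_pos());ctrl.sign_off();print(ctrl.current_t())
```

```text
[0.4305 0.3149 9.2957] 0.17467760308957506 [0.582  0.2407 0.1717]
the job is handed in; nothing more can be done
the job is handed in; nothing more can be done
```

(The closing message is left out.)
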